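Check a bone-dry jar with a moisture meter before firing

ROBOT

A 7-joint arm with a two-finger parallel gripper is mounted at the origin on the work surface. World frame = base frame: x ahead of the robot, y to its left, z up, the work surface at z = 0. Lengths are in m, angles in rad, forces in N, time in s.
With the tool pointing down it reaches from about 0.4 to 0.85 m from the base axis. Payload 10.4 kg.
Tool frame: the origin (TCP) lies on the front face of the gripper's body, between the roots of the fingers; the fingertips stand 73 mm ahead of it and the grasp point (between the pads) lies 54 mm ahead of it; z points along the fingers, y is the line along which they close (so a half turn about z gives the same grasp; the last joint's range is limited). The gripper opens to 85 mm and grips with 20 to 120 N. Pads are 22 mm wide; open, the fingers measure 114 mm over their backs; the gripper's body (76 mm by 85 mm) begins 54 mm behind the grasp point. The pads swing forward as they close: fully open they stand 13 mm farther back than shut.
Start: joints at [-1.27, 0.332, -0.065, 1.46, 0.022, 1.35, -0.088], TCP at [0.199, 0.593, 0.304] pointing down, gripper open.
Joint ranges: [-2.6, 2.6], [-0.5, 2.12], [-1.47, 1.34], [0.16, 2.42], [-1.27, 4.41], [0.06, 2.06], [-2.6, 2.6]. Speed limits (rad/s): [2.22, 2.22, 2.79, 2.79, 3.14, 3.14, 3.14].

INTERFACE

Orientations are given as a unit quaternion [x, y, z, w].
In Python, from workcell import manip gives the robot as it stands.
- The arm moves only by the shell command python3 -m jog 'ROWS' [FORCE]. ROWS is JSON, a list of rows, each an object with "grip": the gripper command: -1 is fully open, 1 is shut, values between are in proportion; "slide": the shift along the tool's x, y, z in cm, a list of three; "yaw": the turn about the tool's z in rad. A call has 1 to 8 rows; each row shifts and turns the commanded pose from where the row before left it, along the tool's axes as they then stand; what a row does not reach is not made up. A row lasts 1/10 s, in which the tool goes at most 50 mm and 8.59 degrees, less where a joint would pass 70% of its speed; a pose out of reach is approached as far as the arm can. A call with a gripper value outside its range is refused whole. The fingers move at their own pace and stop on an object; FORCE is the grip in N (left out, the last holds). Time passes only in rows, so rows that do not move let the fingers close. It gives the time, the measured TCP pose, the force, the opening and the grip force at its end, in the units of the state.
- manip.get_obs(): the state, without advancing time (a new reading comes with each control period).
- manip.camera(name): name is "scene" or "side" or "wrist"; returns the picture (480x640x3 uint8, blue, green, red); there is no depth.
- manip.calibration(name): a dict with "vfov" (degrees; the focal length in pixels is half the picture's height over the tangent of half this angle, whatever the lens; pixels are square), "cx", "cy" (the principal point, pixels), "camera_from_world" (4x4, takes a point from world to camera coordinates). Camera axes: x right, y down, z forward; pixel columns grow to the right and rows downward; lengths in m; the calibration is good to about 2 mm. A picture is of the moment at which its call begins: read the wrist's pose just before it. calibration takes no time and is no camera call; for the wrist camera it gives the pose at the moment of the call.
- manip.hand_in(): hands the job in; it is judged then, once.
Trained networks look in the newest picture that a camera, given by its name, has taken for a name from the list of things; names that differ only in an ending like _2 or _b are one class to them, and where a whole thing is asked for, a point or a joint stands for the part that bears it (a point fixed in the world has none). Each returns a list of dicts, best first, with "conf" (0 to 1); they miss things now and then, are a little off and sometimes report something else, mostly with a low value. They report only what shows in the picture. A call takes as long as a camera call. They do not tell look-alikes from the thing itself.
- manip.masks_of(thing, camera): "region" (480x640 bool, what is visible of it) and "centre" ([column, row] in pixels, amid what is visible of it).
The state is a dict: "clock": time; "joint_pos": joint angles; "joint_velocities": joint speeds; "tau": joint torques, N m; "position": TCP position; "ee_rot": TCP orientation; "ft_force": force on the tool from outside, world axes, zero at the start; "torque": the same for the moment, N m; "grip_width": opening from 0.0 (shut) to 1.0 (fully open); "grasp_force": force on a finger pad.
Only numpy, scipy, OpenCV 4.12 (cv2) and the standard library are available. Lean on these libraries where they do the work, as an engineer would, in place of code of your own. Each camera call takes 0.05 s, during which the arm holds its last target. There are 200 camera calls.

TASK

Draw the yellow moisture meter from its stand and first check it: hold it upright with its sprung nose pressed gently on the middle of the black check block's brass pad for a second. Then set the nose inside the blue pencilled ring on the shoulder of the unfired jar, square to the sloping surface, with light pressure that pushes the nose about half-way in on its spring, and finish while still holding the meter steady there. The clay chips easily: let nothing but the meter touch the jar, never press or knock it hard, do not shift or turn it, and leave the underglaze jar, brush pot, bowl and wooden rib as they are.

Things in the scene. Friction and masses are not known exactly. Their poses are not given: they have to be found in the camera images.
- meter: Yellow hand-held moisture meter, 0.16 kg (varies), standing nose down in its stand. A plain upright block 26 mm (its x) by 40 mm (its y) by 120 mm tall (its z), with a small display on its -x face; its flat sides can be gripped either way. Origin: centre of the block's underside; z runs along the meter towards its top, so the nose points along -z. Below the block: a fixed black collar 22 mm across and 12 mm long, then the sprung steel nose on the axis.
- meter_nose (a joint): How far the meter's sprung nose is pushed in along the meter's z, in m: 0 fully out, 0.010 at its stop. Its spring takes about 1 N to start and 0.4 N per mm more: about 3 N half-way in, 5 N at the stop.
- meter_tip (a point): The very tip of the meter's nose: a dark ball end 14 mm across on a 9 mm stem. 36 mm below the meter's origin along its axis when the nose is fully out; moves with the nose.
- stand: Grey plastic meter stand fixed to the table; its place changes. A foot 100 by 110 mm and an upright open-topped pocket, 29 by 43 mm inside with 5 mm walls, its rim 95 mm above the table. Origin: centre of the underside, z up; x and y as the meter's. The meter's block rests on ledges 47 mm above the table with 48 mm of it inside the pocket and 72 mm standing free above the rim (top at 167 mm); the nose hangs free below. It lifts straight out.
- check: Loose black check block, 60 by 60 by 18 mm tall, 0.35 kg. Origin: centre of the underside, z up.
- check_pad (a point): Middle of the check block's round brass pad (26 mm across), on its top face, 18 mm above the table.
- banding: Potter's banding wheel: dark cast foot 150 mm across fixed to the table, carrying a bare aluminium head 220 mm across whose top is 60 mm above the table. The head turns very easily about the upright axis. Origin: centre of the foot's underside. It and the stand can be on either side.
- jar: Grey-beige unfired clay jar, 0.9 kg (varies), standing loose on the wheel's head. Round, 142 mm tall: foot 104 mm across, widest 184 mm at 80 mm above its base, then a straight conical shoulder rising inward at 27 degrees to the neck (72 mm across at 108 mm up), lip 82 mm across. Origin: centre of its underside, z up; the ring is on its -x side.
- jar_spot (a point): Centre of the blue pencilled ring with a small cross (ring 23 mm across) on the jar's shoulder, 63 mm out from the jar's axis and 94 mm above its base (154 mm above the table). Its z axis is the outward normal of the surface there: 27 degrees from vertical, leaning straight away from the jar's axis.
- underglaze: Bystander: blue underglaze jar with white lid, 44 mm across, 85 mm tall. Origin: centre of underside.
- brushpot: Bystander: white pot 76 mm across and 85 mm tall with brushes standing in it up to 190 mm. Origin: centre of underside.
- bowl: Bystander: pale fired bowl, 124 mm across, 50 mm tall. Origin: centre of underside.
- rib: Bystander: flat wooden rib, 100 by 45 by 8 mm, lying on the table. Origin: centre of underside.
Not all that is in view belongs to the job. There is more than one size of the meter; the job needs the largest.

How it is judged:
By the outcome, as a careful person would: the job done as asked, in the order asked, and still so for the second after the job is handed in, while the arm keeps its last pose, push and grip.
It also fails if it takes over 50 s, if anything falls off the work surface, if the arm or the gripper's body presses on something with over 40 N, if the wrist force passes 120 N, or if a joint passes its speed limit or range.

## Working session

There is one attempt and no reset: what is moved stays moved. The work goes in short steps, Python scripts to look and compute and a shell command to move; the robot and the scene stay as the last step left them, time stands still between calls to the robot, and variables do not carry over. Pictures are saved under pics/ and viewed, at most 10 in all, crops included, and the job is handed in when it is done.

```bash
ls; mkdir -p pics
cat > h.py <<'E'
import numpy as np, cv2
from workcell import manip
from scipy.spatial.transform import Rotation as R
def K(n):
    c=manip.calibration(n); f=240/np.tan(np.radians(c["vfov"])/2)
    return f,c["cx"],c["cy"],np.array(c["camera_from_world"])
def proj(n,p,k=None):
    f,cx,cy,T=k or K(n); q=T[:3,:3]@np.array(p)+T[:3,3]; return np.array([cx+f*q[0]/q[2],cy+f*q[1]/q[2]])
def ray(n,uv,z,k=None):
    f,cx,cy,T=k or K(n); d=T[:3,:3].T@np.array([(uv[0]-cx)/f,(uv[1]-cy)/f,1]); o=-T[:3,:3].T@T[:3,3]
    return o+d*(z-o[2])/d[2]
E
python3 - <<'E'
from h import *
a=manip.camera("scene");b=manip.camera("side");c=manip.camera("wrist")
cv2.imwrite("pics/a.png",a);cv2.imwrite("pics/b.png",b);cv2.imwrite("pics/c.png",c)
for n in("scene","side","wrist"):
    print(n,K(n)[0],np.round(-K(n)[3][:3,:3].T@K(n)[3][:3,3],3))
for t in("meter","stand","check","check_pad","banding","jar","jar_spot"):
    for n in("scene","side"):
        for d in manip.masks_of(t,n)[:4]:
            if d["conf"]>.2:
                ys,xs=np.where(d["region"]);print(t,n,round(d["conf"],2),np.round(d["centre"]),xs.min(),xs.max(),ys.min(),ys.max(),np.round(ray(n,d["centre"],{"check_pad":.018,"jar_spot":.154,"check":.018}.get(t,.1)),3))
o=manip.get_obs();print(o)
E
```

```text
pics
scene 495.4064128676769 [ 1.308 -0.26   0.793]
side 477.9679930288115 [ 0.54  -0.443  0.745]
wrist 384.1034512683988 [0.127 0.618 0.373]
meter scene 0.93 [406. 214.] 401 414 195 235 [0.522 0.324 0.1  ]
meter scene 0.74 [373. 211.] 364 383 197 228 [0.479 0.259 0.1  ]
meter scene 0.47 [377. 188.] 371 384 181 195 [0.397 0.316 0.1  ]
meter side 0.93 [203. 162.] 191 212 142 187 [0.409 0.284 0.1  ]
meter side 0.67 [247. 316.] 225 268 295 338 [ 0.486 -0.072  0.1  ]
meter side 0.65 [241. 146.] 234 251 128 171 [0.485 0.325 0.1  ]
meter side 0.58 [256. 161.] 250 267 142 184 [0.515 0.276 0.1  ]
stand side 0.95 [261. 206.] 236 289 168 230 [0.519 0.155 0.1  ]
stand side 0.44 [286. 468.] 222 377 381 479 [ 0.528 -0.292  0.1  ]
check scene 0.58 [264. 268.] 248 282 256 283 [ 0.483 -0.023  0.018]
check side 0.62 [246. 319.] 225 268 295 337 [ 0.479 -0.029  0.018]
check_pad scene 0.62 [264. 269.] 248 282 256 283 [ 0.487 -0.025  0.018]
check_pad scene 0.43 [374. 211.] 364 384 196 227 [0.384 0.321 0.018]
check_pad side 0.68 [244. 314.] 224 268 296 337 [ 0.476 -0.02   0.018]
check_pad side 0.46 [413. 
[... 430 characters left out ...]
,  0.33219788, -0.06470991,  1.46009692,  0.0215808 ,
        1.34987377, -0.08854374]), 'joint_velocities': array([-9.88927987e-04, -3.03831601e-05, -2.24114665e-04,  7.13410170e-05,
        5.12670253e-04, -9.53847923e-04,  7.74765570e-04]), 'tau': array([-7.02025591e-05, -6.25202250e+01,  4.89773427e-02, -3.91807580e+01,
        1.64694269e-02,  1.99950169e-03, -4.24539201e-05]), 'position': array([0.19885973, 0.59254321, 0.30394034]), 'ee_rot': array([ 1.61229733e-01,  9.86916901e-01,  6.07582931e-05, -1.22545948e-05]), 'ft_force': array([ 0.45527288, -0.83322796,  0.82561714]), 'torque': array([ 0.01180759, -0.0259659 , -0.01794699]), 'grasp_force': 0.0, 'grip_width': 1.001540490578096}
```

View pics/a.png

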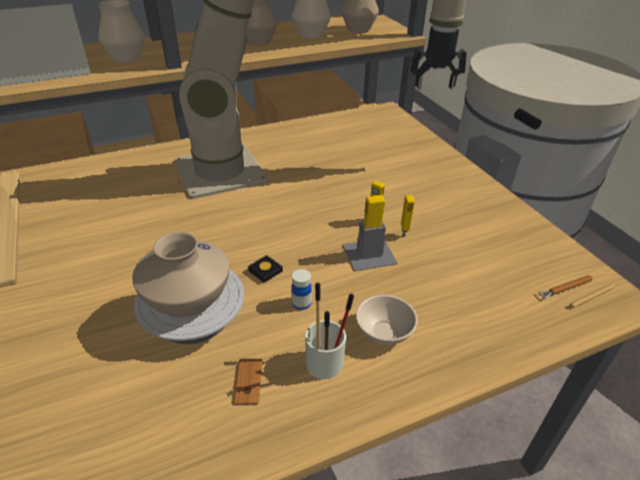

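View pics/b.png

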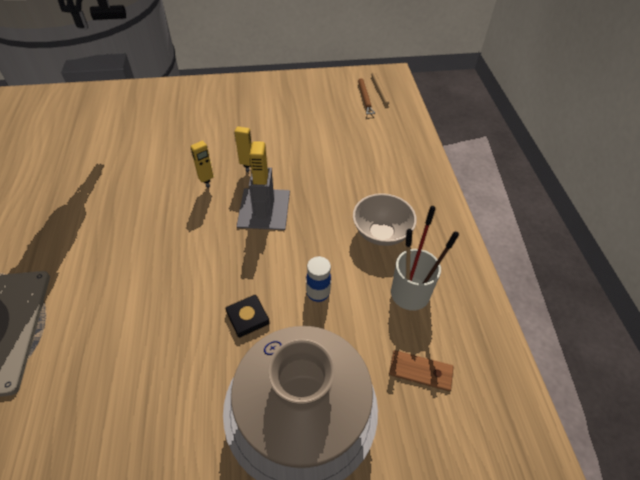

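The scene view shows the jar at (180,275) with its ring at (204,246), check block (264,268), and meter in the stand (373,211). Two smaller meters lie on the table behind. The side view has the meter top at (258,148), pad (247,313), ring (273,348).

Run:
```python
import cv2,numpy as np
a=cv2.imread("pics/a.png");b=cv2.imread("pics/b.png")
c=lambda im,x,y,w,h:cv2.resize(im[y:y+h,x:x+w],(400,300),interpolation=cv2.INTER_CUBIC)
cv2.imwrite("pics/d.png",np.vstack([np.hstack([c(b,220,135,80,60),c(b,220,175,80,60)]),np.hstack([c(b,220,290,120,90),c(a,340,175,80,60)])]))
```

```text
(no output)
```

View pics/d.png

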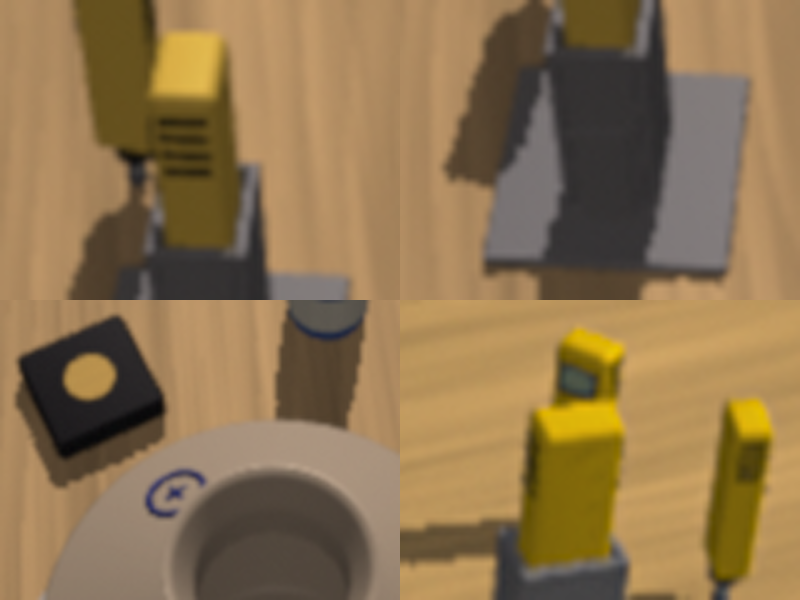

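```bash
cat h.py >/dev/null
python3 - <<'E'
from h import *
r=lambda n,L,z:np.array([ray(n,p,z) for p in L])[:,:2]
mt=r("side",[(253,141.6),(265.2,141.6),(263,154.4),(250,154.4)],.167)
mc=r("scene",[(367.4,195.4),(384,195),(384,202),(366.6,203)],.167)
ft=r("side",[(245,189),(290,190.4),(285.4,229),(237.4,227.4)],.006)
for n,q in(("mt",mt),("mc",mc),("ft",ft)):
    e=np.roll(q,-1,0)-q
    print(n,np.round(q,3).tolist(),"c",q.mean(0).round(4),"len",np.linalg.norm(e,axis=1).round(3),"ang",np.degrees(np.arctan2(e[:,1],e[:,0])).round(1))
# pad
print("pad",ray("side",(220+90*.3,290+77*.3),.018),ray("scene",(264.5,267.5),.018))
s1=ray("side",(220+176*.3,290+192*.3),.154);s2=ray("scene",(204,246),.154);print("spot",s1,s2)
# jar: fit axis using mask outline from both cameras
from scipy.optimize import least_squares
prof=[(.052,0),(.092,.08),(.036,.108),(.041,.142)]
pr=[]
for (r0,z0),(r1,z1) in zip(prof,prof[1:]):
    pr+=[(r0+(r1-r0)*t,z0+(z1-z0)*t) for t in np.linspace(0,1,8)]
th=np.linspace(0,2*np.pi,90)
P=np.array([(a*np.cos(t),a*np.sin(t),z+.06) for a,z in pr for t in th])
obs={}
for n in("side","scene"):
    manip.camera(n);g=manip.masks_of("jar",n)[0]["region"];ys,xs=np.where(g);obs[n]=(xs.min(),xs.max()+1,ys.min(),K(n))
def f(c):
    out=[]
    for n,(x0,x1,y0,k) in obs.items():
        fo,cx,cy,T=k;q=(P+[c[0],c[1],0])@T[:3,:3].T+T[:3,3];u=cx+fo*q[:,0]/q[:,2];v=cy+fo*q[:,1]/q[:,2]
        out+=[u.min()-x0,u.max()-x1,v.min()-y0]
    return np.array(out)
s=least_squares(f,[.55,-.22]);print("jar",s.x,s.fun.round(1))
for q in(s1,s2):d=q[:2]-s.x;print("rad",np.linalg.norm(d),"yaw",np.degrees(np.arctan2(d[1],d[0])))
o=manip.get_obs();print(R.from_quat(o["ee_rot"]).as_matrix().round(3))
E
```

```text
mt [[0.513, 0.254], [0.536, 0.252], [0.53, 0.217], [0.507, 0.219]] c [0.5214 0.2355] len [0.022 0.035 0.023 0.035] ang [ -6.  -99.4 174.   79.2]
mc [[0.503, 0.225], [0.516, 0.26], [0.54, 0.247], [0.528, 0.209]] c [0.5216 0.2351] len [0.038 0.028 0.039 0.03 ] ang [  69.8  -29.5 -107.   148.6]
ft [[0.483, 0.294], [0.579, 0.279], [0.561, 0.173], [0.465, 0.187]] c [0.5221 0.2333] len [0.097 0.108 0.097 0.108] ang [ -8.6 -99.7 171.3  80.4]
pad [ 0.47985672 -0.01862717  0.018     ] [ 0.48268985 -0.02171206  0.018     ]
spot [ 0.52390824 -0.15443029  0.154     ] [ 0.51968565 -0.15420689  0.154     ]
jar [ 0.55646837 -0.21015322] [-0.4  0.6 -1.3 -0.5 -1.  -0.4]
rad 0.06453841688305917 yaw 120.29868327652318
rad 0.06695491352586748 yaw 123.32349759725822
[[-0.948  0.318  0.   ]
 [ 0.318  0.948  0.   ]
 [ 0.     0.    -1.   ]]
```

```bash
python3 -m jog '[{"grip":-1,"slide":[-2.6,-1.48,0],"yaw":-0.02},{"grip":-1,"slide":[-2.6,-1.48,0],"yaw":-0.02},{"grip":-1,"slide":[-2.6,-1.48,0],"yaw":-0.02},{"grip":-1,"slide":[-2.6,-1.48,0],"yaw":-0.02},{"grip":-1,"slide":[-2.6,-1.48,0],"yaw":-0.02},{"grip":-1,"slide":[-2.6,-1.48,0],"yaw":-0.02},{"grip":-1,"slide":[-2.6,-1.48,0],"yaw":-0.02},{"grip":-1,"slide":[-2.6,-1.48,0],"yaw":-0.02}]'
cat > at.py <<'E'
import sys
from h import *
# report tool-frame shift (cm) and yaw to reach TCP target x y z [tool y angle deg]
o=manip.get_obs();M=R.from_quat(o["ee_rot"]).as_matrix();t=np.array([float(v) for v in sys.argv[1:4]])
ya=np.degrees(np.arctan2(M[1,1],M[0,1]))
print("pos",o["position"].round(4),"yang",ya.round(2),"t",round(o["clock"],2),"F",o["ft_force"].round(2),"grip",round(o["grip_width"],3),round(o["grasp_force"],1))
if len(sys.argv)>4:
    print("yaw",round(np.radians(ya-float(sys.argv[4])),3))
print("slide cm (current axes)",((M.T@(t-o["position"]))*100).round(2),"tool z",M[:,2].round(4))
E
python3 at.py .5217 .2345 .29 81
```

```text
clock: 1.85
position: [0.3711, 0.425, 0.3041]
ee_rot: [0.081, 0.997, 0.0, 0.0]
ft_force: [0.2, 0.2, 0.6]
grip_width: 1.003
grasp_force: 0.0
pos [0.3711 0.425  0.3041] yang 80.67 t 1.85 F [0.18 0.24 0.63] grip 1.003 0.0
yaw -0.006
slide cm (current axes) [-17.95 -16.35   1.41] tool z [ 2.e-04  4.e-04 -1.e+00]
```

```bash
python3 -m jog '[{"grip":-1,"slide":[-2.5,-2.3,0],"yaw":0},{"grip":-1,"slide":[-2.5,-2.3,0],"yaw":0},{"grip":-1,"slide":[-2.5,-2.3,0],"yaw":0},{"grip":-1,"slide":[-2.5,-2.3,0],"yaw":0},{"grip":-1,"slide":[-2.6,-2.3,0],"yaw":0},{"grip":-1,"slide":[-2.6,-2.4,0],"yaw":0},{"grip":-1,"slide":[-2.6,-2.4,0],"yaw":0},{"grip":-1,"slide":[0,0,0],"yaw":0}]'
python3 - <<'E'
from h import *
k=K("wrist");a=manip.camera("wrist");cv2.imwrite("pics/e.png",a)
for d in manip.masks_of("meter","wrist"):
    ys,xs=np.where(d["region"]);print(round(d["conf"],2),np.round(d["centre"]),xs.min(),xs.max(),ys.min(),ys.max())
print([proj("wrist",(.5217,.2345,z),k).round() for z in(.167,.095)])
E
python3 at.py .5217 .2345 .187 81
```

```text
clock: 2.65
position: [0.5222, 0.2308, 0.3041]
ee_rot: [0.086, 0.996, -0.001, 0.001]
ft_force: [-0.2, -0.6, -0.2]
grip_width: 1.002
grasp_force: 0.0
0.74 [475. 149.] 437 512 125 176
0.72 [326. 232.] 293 362 199 267
0.62 [412.  34.] 377 446 0 64
0.39 [ 61. 199.] 11 104 156 238
[array([325., 254.]), array([325., 221.])]
pos [0.5196 0.2355 0.3039] yang 80.52 t 2.75 F [-0.77  0.19 -1.29] grip 1.001 0.0
yaw -0.008
slide cm (current axes) [-0.23 -0.07 11.69] tool z [-1.e-04  2.e-04 -1.e+00]
```

View pics/e.png

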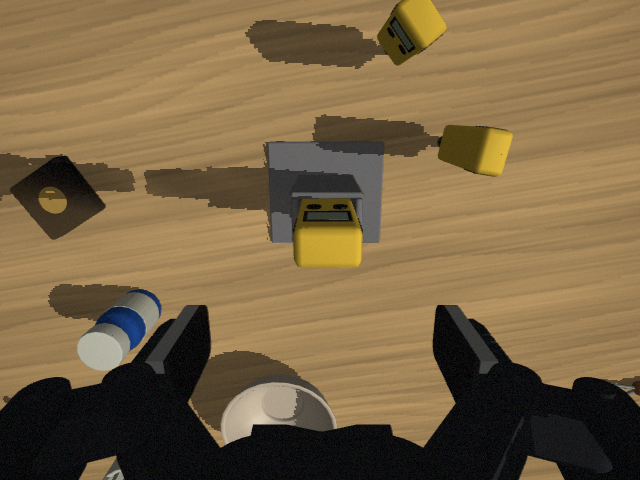

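The wrist view shows the meter in its stand with its top centred at about (328,250) and its display facing up-image. The smaller look-alikes at (475,149) and (412,34) are clear of the fingers.

```bash
python3 -m jog '[{"grip":-1,"slide":[-0.15,-0.05,2.5],"yaw":-0.008},{"grip":-1,"slide":[0,0,2.5],"yaw":0},{"grip":-1,"slide":[0,0,2.5],"yaw":0},{"grip":-1,"slide":[0,0,2.2],"yaw":0},{"grip":-1,"slide":[0,0,2.0],"yaw":0},{"grip":-1,"slide":[0,0,0],"yaw":0}]'
python3 at.py .5212 .235 .187 81
```

```text
clock: 3.35
position: [0.5186, 0.2362, 0.1843]
ee_rot: [0.077, 0.997, -0.001, -0.002]
ft_force: [0.8, -1.6, 0.2]
grip_width: 1.004
grasp_force: 0.0
pos [0.5186 0.2362 0.1843] yang 81.21 t 3.35 F [ 0.79 -1.56  0.21] grip 1.004 0.0
yaw 0.004
slide cm (current axes) [-0.28 -0.08 -0.27] tool z [-0.0044 -0.0018 -1.    ]
```

```bash
python3 -m jog '[{"grip":-1,"slide":[-0.15,0,-0.1],"yaw":0},{"grip":1,"slide":[0,0,0],"yaw":0},{"grip":1,"slide":[0,0,0],"yaw":0},{"grip":1,"slide":[0,0,0],"yaw":0},{"grip":1,"slide":[0,0,0],"yaw":0},{"grip":1,"slide":[0,0,0],"yaw":0}]' 40
python3 at.py .5217 .235 .187 81
```

```text
clock: 3.95
position: [0.5225, 0.235, 0.1887]
ee_rot: [0.078, 0.997, 0.0, 0.0]
ft_force: [-0.7, -1.8, 5.2]
grip_width: 0.467
grasp_force: 40.5
pos [0.5225 0.235  0.1887] yang 81.06 t 3.95 F [-0.68 -1.78  5.16] grip 0.467 40.5
yaw 0.001
slide cm (current axes) [ 0.08 -0.02  0.17] tool z [ 9.e-04  5.e-04 -1.e+00]
```

```bash
python3 -m jog '[{"grip":1,"slide":[0,0,-1.0],"yaw":0},{"grip":1,"slide":[0,0,-1.7],"yaw":0},{"grip":1,"slide":[0,0,-1.7],"yaw":0},{"grip":1,"slide":[0,0,-1.7],"yaw":0},{"grip":1,"slide":[0,0,-1.7],"yaw":0},{"grip":1,"slide":[0,0,-1.7],"yaw":0},{"grip":1,"slide":[0,0,-1.5],"yaw":0},{"grip":1,"slide":[0,0,0],"yaw":0}]' && python3 -m jog '[{"grip":1,"slide":[0,-2,0],"yaw":0},{"grip":1,"slide":[0,-3.8,0],"yaw":0},{"grip":1,"slide":[0,-3.8,0],"yaw":0},{"grip":1,"slide":[0,-3.8,0],"yaw":0},{"grip":1,"slide":[0,-3.8,0],"yaw":0},{"grip":1,"slide":[0,-3.8,0],"yaw":0},{"grip":1,"slide":[0,-3.0,0],"yaw":0},{"grip":1,"slide":[0,-1.8,0],"yaw":0}]' && python3 -m jog '[{"grip":1,"slide":[0,0,0],"yaw":0},{"grip":1,"slide":[0,0,0],"yaw":0}]'
python3 - <<'E'
from h import *
k=K("wrist");o=manip.get_obs();w=manip.camera("wrist");s=manip.camera("scene");d=manip.camera("side")
T=o["position"]
tip=T-[0,0,.1777]
for n in("scene","side"):
    print(n,"tip pred",proj(n,tip).round(1),"top",proj(n,T-[0,0,.0217]).round(1))
print("wrist pad pred",proj("wrist",(.4812,-.02,.018),k).round(1))
for n in("wrist","side","scene"):
    for q in manip.masks_of("check_pad",n)[:2]:
        ys,xs=np.where(q["region"]);kk=k if n=="wrist" else None
        print(n,q["conf"],q["centre"],ray(n,(xs.mean(),ys.mean()),.014,kk).round(4))
c=lambda im,x,y,w,h:cv2.resize(im[y:y+h,x:x+w],(400,300),interpolation=cv2.INTER_CUBIC)
u,v=proj("scene",tip-[0,0,-.03]).astype(int);a,b=proj("side",tip-[0,0,-.03]).astype(int)
print(u,v,a,b)
cv2.imwrite("pics/f.png",np.vstack([np.hstack([c(s,u-80,v-60,160,120),c(d,a-80,b-60,160,120)]),np.hstack([c(w,0,0,640,480),c(w,220,60,320,240)])]))
E
python3 at.py .4812 -.02 .2 81
```

```text
clock: 4.75
position: [0.5228, 0.2354, 0.3002]
ee_rot: [0.078, 0.997, 0.001, 0.001]
ft_force: [1.2, -0.7, -1.6]
grip_width: 0.459
grasp_force: 40.7
clock: 5.55
position: [0.4808, -0.0233, 0.2971]
ee_rot: [0.08, 0.997, -0.0, -0.001]
ft_force: [0.1, -0.8, -1.9]
grip_width: 0.465
grasp_force: 40.6
clock: 5.75
position: [0.4816, -0.02, 0.2972]
ee_rot: [0.078, 0.997, 0.0, -0.001]
ft_force: [0.1, 0.9, -2.2]
grip_width: 0.468
grasp_force: 40.7
scene tip pred [262.4 232.7] top [257.8 170.9]
side tip pred [241.7 281.1] top [228.7 214.8]
wrist pad pred [319.6 202.9]
wrist 0.68 [326.4, 195.6] [ 0.4747 -0.0172  0.014 ]
side 0.63 [243.7, 313.4] [ 0.4785 -0.0222  0.014 ]
scene 0.62 [264.6, 270.3] [ 0.4837 -0.0212  0.014 ]
scene 0.25 [385.9, 316.5] [0.7308 0.1607 0.014 ]
261 221 239 270
pos [ 0.4822 -0.0192  0.2977] yang 81.14 t 6.05 F [-0.08 -0.31 -2.21] grip 0.47 40.7
yaw 0.002
slide cm (current axes) [ 0.08 -0.1   9.77] tool z [-3.e-04 -0.e+00 -1.e+00]
```

View pics/f.png

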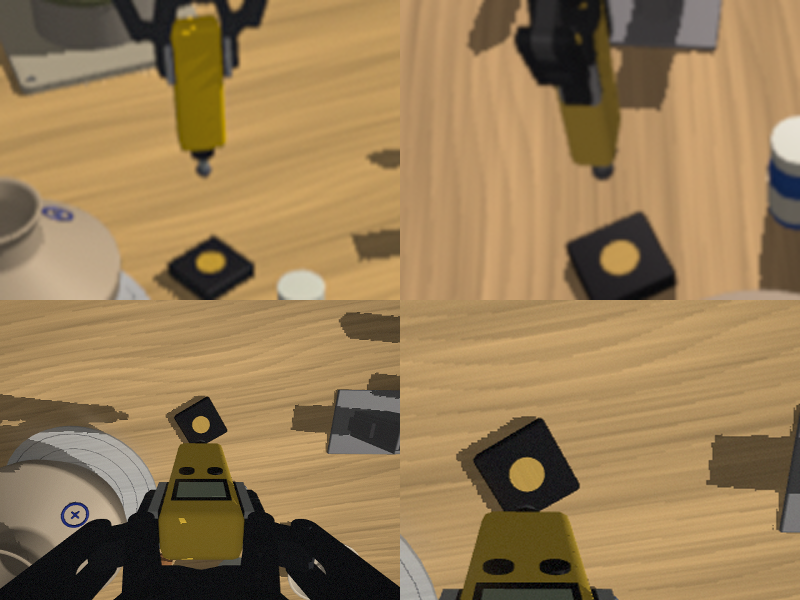

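Run:
```python
from h import *
print(ray("wrist",(321.6,199.2),.018),ray("scene",(265,265.8),.018),ray("side",(247,313.2),.018))
print(ray("wrist",(120,344),.154))
```

```text
[ 0.47880656 -0.01690364  0.018     ] [ 0.47756315 -0.01871816  0.018     ] [ 0.47985119 -0.01882423  0.018     ]
[ 0.52392789 -0.15412827  0.154     ]
```

```bash
python3 -m jog '[{"grip":1,"slide":[0.3,0.05,1.5],"yaw":0},{"grip":1,"slide":[0,0,2.0],"yaw":0},{"grip":1,"slide":[0,0,2.0],"yaw":0},{"grip":1,"slide":[0,0,2.0],"yaw":0},{"grip":1,"slide":[0,0,1.0],"yaw":0},{"grip":1,"slide":[0,0,0.7],"yaw":0},{"grip":1,"slide":[0,0,0],"yaw":0},{"grip":1,"slide":[0,0,0],"yaw":0}]' && python3 -m jog '[{"grip":1,"slide":[0,0,0.3],"yaw":0},{"grip":1,"slide":[0,0,0.3],"yaw":0},{"grip":1,"slide":[0,0,0.2],"yaw":0},{"grip":1,"slide":[0,0,0.2],"yaw":0},{"grip":1,"slide":[0,0,0],"yaw":0},{"grip":1,"slide":[0,0,0],"yaw":0}]'
python3 at.py .479 -.0183 .1957 81
python3 - <<'E'
from h import *
s=manip.camera("scene");d=manip.camera("side")
c=lambda im,x,y,w,h:cv2.resize(im[y:y+h,x:x+w],(400,300),interpolation=cv2.INTER_CUBIC)
cv2.imwrite("pics/g.png",np.hstack([c(s,225,225,80,60),c(d,207,270,80,60)]))
E
```

```text
clock: 6.85
position: [0.4797, -0.0188, 0.2065]
ee_rot: [0.078, 0.997, 0.0, 0.0]
ft_force: [-0.3, -0.8, -1.2]
grip_width: 0.463
grasp_force: 40.7
clock: 7.45
position: [0.4793, -0.0188, 0.1959]
ee_rot: [0.078, 0.997, 0.0, -0.0]
ft_force: [0.1, 0.4, -1.5]
grip_width: 0.461
grasp_force: 40.8
pos [ 0.4793 -0.0188  0.1959] yang 81.07 t 7.45 F [ 0.15  0.43 -1.51] grip 0.461 40.8
yaw 0.001
slide cm (current axes) [0.04 0.05 0.02] tool z [-1.e-04  0.e+00 -1.e+00]
```

View pics/g.png

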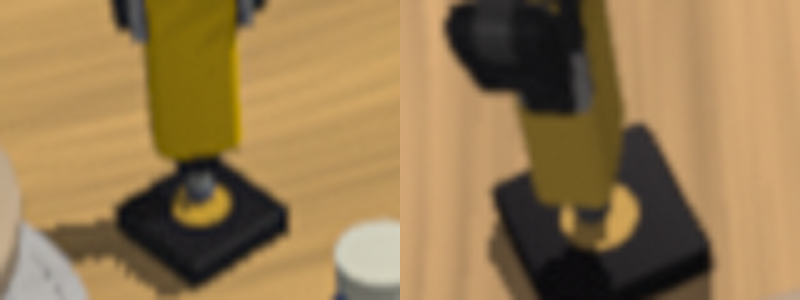

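The nose is centred over the brass pad in both views and just touching it. Next I press about 4 mm and hold.

```bash
python3 -m jog '[{"grip":1,"slide":[-0.1,0,0.1],"yaw":0},{"grip":1,"slide":[0,0,0.2],"yaw":0},{"grip":1,"slide":[0,0,0.1],"yaw":0},{"grip":1,"slide":[0,0,0],"yaw":0},{"grip":1,"slide":[0,0,0],"yaw":0}]' && python3 at.py 0.48 -.0185 .1917; python3 -m jog '[{"grip":1,"slide":[0,0,0],"yaw":0},{"grip":1,"slide":[0,0,0],"yaw":0},{"grip":1,"slide":[0,0,0],"yaw":0},{"grip":1,"slide":[0,0,0],"yaw":0},{"grip":1,"slide":[0,0,0],"yaw":0},{"grip":1,"slide":[0,0,0],"yaw":0}]'; python3 at.py 0.48 -.0185 .1917
```

```text
clock: 8.05
position: [0.4804, -0.019, 0.192]
ee_rot: [0.078, 0.997, 0.0, 0.0]
ft_force: [0.3, -0.2, 0.8]
grip_width: 0.466
grasp_force: 41.0
pos [ 0.4804 -0.019   0.192 ] yang 81.07 t 8.05 F [ 0.28 -0.15  0.77] grip 0.466 41.0
slide cm (current axes) [0.05 0.04 0.03] tool z [ 4.e-04  1.e-04 -1.e+00]
clock: 8.65
position: [0.4803, -0.019, 0.1919]
ee_rot: [0.078, 0.997, 0.0, 0.0]
ft_force: [0.2, -0.4, 0.9]
grip_width: 0.466
grasp_force: 41.0
pos [ 0.4803 -0.019   0.1919] yang 81.07 t 8.65 F [ 0.18 -0.4   0.86] grip 0.466 41.0
slide cm (current axes) [0.04 0.04 0.02] tool z [ 2.e-04  1.e-04 -1.e+00]
```

```bash
python3 -m jog '[{"grip":1,"slide":[0,0,0],"yaw":0},{"grip":1,"slide":[0,0,0],"yaw":0},{"grip":1,"slide":[0,0,0],"yaw":0},{"grip":1,"slide":[0,0,0],"yaw":0},{"grip":1,"slide":[0,0,0],"yaw":0},{"grip":1,"slide":[0,0,0],"yaw":0},{"grip":1,"slide":[0,0,0],"yaw":0},{"grip":1,"slide":[0,0,0],"yaw":0}]' && python3 -m jog '[{"grip":1,"slide":[0,0,-0.5],"yaw":0},{"grip":1,"slide":[0,0,-2],"yaw":0},{"grip":1,"slide":[0,0,-2],"yaw":0},{"grip":1,"slide":[0,0,-2],"yaw":0},{"grip":1,"slide":[0,0,-2],"yaw":0},{"grip":1,"slide":[0,0,-2],"yaw":0},{"grip":1,"slide":[0,0,-0.6],"yaw":0}]' && python3 -m jog '[{"grip":1,"slide":[-0.6,2,0],"yaw":0},{"grip":1,"slide":[-0.7,3.6,0],"yaw":0},{"grip":1,"slide":[-0.7,3.7,0],"yaw":0},{"grip":1,"slide":[-0.7,3.7,0],"yaw":0},{"grip":1,"slide":[-0.7,3.7,0],"yaw":0},{"grip":1,"slide":[-0.7,3.7,0],"yaw":0},{"grip":1,"slide":[-0.7,3.3,0],"yaw":0},{"grip":1,"slide":[-0.4,2,0],"yaw":0}]' && python3 -m jog '[{"grip":1,"slide":[0,0,0],"yaw":0},{"grip":1,"slide":[0,0,0],"yaw":0}]'; python3 at.py .572 .227 .2217 81
```

```text
clock: 9.45
position: [0.4803, -0.019, 0.1919]
ee_rot: [0.078, 0.997, 0.0, 0.0]
ft_force: [0.9, -0.3, -0.3]
grip_width: 0.463
grasp_force: 41.0
clock: 10.15
position: [0.4806, -0.0191, 0.3047]
ee_rot: [0.078, 0.997, 0.0, 0.001]
ft_force: [0.3, 0.3, -1.8]
grip_width: 0.466
grasp_force: 40.9
clock: 10.95
position: [0.571, 0.2307, 0.3008]
ee_rot: [0.076, 0.997, -0.0, -0.001]
ft_force: [0.2, 0.6, -1.0]
grip_width: 0.464
grasp_force: 40.8
clock: 11.15
position: [0.5711, 0.2271, 0.3014]
ee_rot: [0.077, 0.997, -0.001, -0.001]
ft_force: [0.4, -1.2, -2.3]
grip_width: 0.467
grasp_force: 40.8
pos [0.5711 0.2271 0.3014] yang 81.12 t 11.15 F [ 0.43 -1.19 -2.3 ] grip 0.467 40.8
yaw 0.002
slide cm (current axes) [-0.11  0.01  7.97] tool z [-0.0021 -0.0013 -1.    ]
```

```bash
python3 -m jog '[{"grip":1,"slide":[0,0,1.5],"yaw":0},{"grip":1,"slide":[0,0,2.0],"yaw":0},{"grip":1,"slide":[0,0,2.0],"yaw":0},{"grip":1,"slide":[0,0,1.5],"yaw":0},{"grip":1,"slide":[0,0,1.0],"yaw":0},{"grip":1,"slide":[0.7,0,0],"yaw":0},{"grip":1,"slide":[0.7,0,0],"yaw":0},{"grip":1,"slide":[0,0,0],"yaw":0}]' 20 && python3 -m jog '[{"grip":1,"slide":[0.3,0,0],"yaw":0},{"grip":1,"slide":[0.3,0,0],"yaw":0},{"grip":1,"slide":[0.3,0,0],"yaw":0},{"grip":1,"slide":[0.3,0,0],"yaw":0},{"grip":1,"slide":[0,0,0],"yaw":0}]' 20;  python3 at.py .522 .235 .2217 81
```

```text
clock: 11.95
position: [0.557, 0.2297, 0.224]
ee_rot: [0.077, 0.997, 0.001, 0.0]
ft_force: [-0.1, 0.5, -1.5]
grip_width: 0.463
grasp_force: 40.8
clock: 12.45
position: [0.5473, 0.2303, 0.2244]
ee_rot: [0.078, 0.997, 0.0, 0.002]
ft_force: [4.5, -1.9, 1.3]
grip_width: 0.466
grasp_force: 40.4
pos [0.5473 0.2303 0.2244] yang 81.01 t 12.45 F [ 4.54 -1.9   1.33] grip 0.466 40.4
yaw 0.0
slide cm (current axes) [2.57 0.07 0.26] tool z [ 4.5e-03  6.0e-04 -1.0e+00]
```

```bash
python3 -m jog '[{"grip":1,"slide":[0.3,0,0],"yaw":0},{"grip":1,"slide":[0.2,0,0],"yaw":0},{"grip":1,"slide":[0,0,0],"yaw":0}]' 20;  python3 at.py .522 .235 .2217 81;python3 -m jog '[{"grip":1,"slide":[0.3,0,0],"yaw":0},{"grip":1,"slide":[0.2,0,0],"yaw":0},{"grip":1,"slide":[0,0,0],"yaw":0}]' 20;  python3 at.py .522 .235 .2217 81
```

```text
clock: 12.75
position: [0.5426, 0.2311, 0.2246]
ee_rot: [0.078, 0.997, 0.001, 0.002]
ft_force: [4.6, -1.8, 2.6]
grip_width: 0.463
grasp_force: 40.4
pos [0.5426 0.2311 0.2246] yang 81.01 t 12.75 F [ 4.58 -1.83  2.62] grip 0.463 40.4
yaw 0.0
slide cm (current axes) [2.09 0.07 0.28] tool z [ 4.9e-03  8.0e-04 -1.0e+00]
clock: 13.05
position: [0.5376, 0.2319, 0.2246]
ee_rot: [0.078, 0.997, 0.001, 0.002]
ft_force: [5.6, -1.3, 3.2]
grip_width: 0.467
grasp_force: 40.4
pos [0.5376 0.2319 0.2246] yang 81.01 t 13.05 F [ 5.61 -1.29  3.15] grip 0.467 40.4
yaw 0.0
slide cm (current axes) [1.59 0.06 0.28] tool z [ 4.8e-03  8.0e-04 -1.0e+00]
```

```bash
python3 -m jog '[{"grip":1,"slide":[0.3,0,0],"yaw":0},{"grip":1,"slide":[0.3,0,0],"yaw":0},{"grip":1,"slide":[0.3,0,0],"yaw":0},{"grip":1,"slide":[0.3,0,0],"yaw":0},{"grip":1,"slide":[0.3,0,0],"yaw":0},{"grip":1,"slide":[0.3,0,0],"yaw":0},{"grip":1,"slide":[0.3,0,0],"yaw":0},{"grip":1,"slide":[0,0,0],"yaw":0}]' 20;  python3 at.py .5155 .235 .2217 81
```

```text
clock: 13.85
position: [0.5162, 0.2353, 0.2238]
ee_rot: [0.078, 0.997, 0.0, 0.002]
ft_force: [4.0, -1.2, -0.6]
grip_width: 0.463
grasp_force: 39.7
pos [0.5162 0.2353 0.2238] yang 81.03 t 13.85 F [ 4.04 -1.2  -0.63] grip 0.463 39.7
yaw 0.001
slide cm (current axes) [ 0.07 -0.04  0.21] tool z [ 3.3e-03  5.0e-04 -1.0e+00]
```

```bash
python3 -m jog '[{"grip":1,"slide":[-1,0,0],"yaw":0},{"grip":1,"slide":[-1.5,0,-0.5],"yaw":0},{"grip":1,"slide":[-0.5,0,-2],"yaw":0},{"grip":1,"slide":[0,0,-2.5],"yaw":0},{"grip":1,"slide":[0,-2,-2.5],"yaw":0},{"grip":1,"slide":[0,-4,-1],"yaw":0},{"grip":1,"slide":[0,-4,0],"yaw":0},{"grip":1,"slide":[0,-2,0],"yaw":0}]' 80 && python3 -m jog '[{"grip":1,"slide":[0,0,0],"yaw":0},{"grip":1,"slide":[0,0,0],"yaw":0},{"grip":1,"slide":[0,0,0],"yaw":0}]' 80
cat > fit.py <<'E'
from h import *
from scipy.optimize import minimize
o=manip.get_obs();M=R.from_quat(o["ee_rot"]).as_matrix();T=o["position"]
im={n:manip.camera(n) for n in("side","scene")};k={n:K(n) for n in im}
yel={}
for n,a in im.items():
    h=cv2.cvtColor(a,cv2.COLOR_BGR2HSV);yel[n]=((h[...,0]>18)&(h[...,0]<34)&(h[...,1]>190)&(h[...,2]>50))
def frame(th,s,l=0):
    # meter axis a (up) in world, pivot G 49 mm ahead of TCP; s: origin distance below G along axis
    a=M@np.array([np.sin(th),0,-np.cos(th)]);x=-(M@np.array([np.cos(th),0,np.sin(th)]));y=np.cross(a,x)
    G=T+M@np.array([l,0,.049]);return G-a*s,x,y,a
def pts(th,s,l,z0,z1):
    O,x,y,a=frame(th,s,l);return [O+x*i*.013+y*j*.020+a*z for i in(-1,1) for j in(-1,1) for z in(z0,z1)]
def cost(p,ret=False):
    th,s,l=np.radians(p[0]),p[1]/1e3,p[2]/1e3;c=0
    for n in im:
        S=8;W=np.zeros((480,640),np.uint8);B=W.copy()
        hull=lambda q:cv2.convexHull(np.round((np.array([proj(n,v,k[n]) for v in q])*256)).astype(np.int32))
        cv2.fillConvexPoly(B,hull(pts(th,s,l,0,.12)),255,cv2.LINE_AA,8)
        # window: below fingertips
        O,x,y,a=F0;q=[O+x*i*.035+y*j*.04+a*z for i in(-1,1) for j in(-1,1) for z in(-.02,.045)]
        cv2.fillConvexPoly(W,hull(q),255,cv2.LINE_AA,8)
        c+=np.sum(np.abs(B/255.-yel[n])[W>128])
    return c
F0=frame(np.radians(27),.0927)
if __name__=="__main__":
    best=min(((cost((t,s,l)),t,s,l) for t in range(18,37,3) for s in (88,93,98) for l in(-3,0,3)))
    r=minimize(cost,best[1:],method="Nelder-Mead",options=dict(initial_simplex=np.array(best[1:])+np.array([[0,0,0],[3,0,0],[0,3,0],[0,0,3]])))
    print("fit th,s,l",r.x.round(2),r.fun.round(1),"yel",[int(v.sum()) for v in yel.values()],"at27",cost((27,92.7,0)))
    out=[]
    for n in im:
        a=im[n].copy();h=cv2.convexHull(np.array([proj(n,v,k[n]) for v in pts(np.radians(r.x[0]),r.x[1]/1e3,r.x[2]/1e3,0,.12)]).astype(np.int32))
        O,x,y,ax=frame(np.radians(r.x[0]),r.x[1]/1e3,r.x[2]/1e3);u,v=proj(n,O).astype(int)
        cr=a[v-60:v+60,u-80:u+80];cr=cv2.resize(cr,(800,600),interpolation=cv2.INTER_CUBIC)
        q=((h.reshape(-1,2)-[u-80,v-60])*5+2).astype(np.int32);cv2.polylines(cr,[q],True,(0,0,255),1)
        tp=(proj(n,O-ax*.036)-[u-80,v-60])*5+2;cv2.circle(cr,tuple(tp.astype(int).tolist()),3,(255,0,255),-1)
        out.append(cv2.resize(cr,(400,300)))
    import sys;cv2.imwrite("pics/%s.png"%sys.argv[1],np.hstack(out))
    np.save("fit.npy",r.x)
E
python3 fit.py h1; python3 at.py .5 .1 .3 32
```

```text
clock: 14.65
position: [0.5264, 0.1086, 0.3086]
ee_rot: [0.08, 0.997, -0.0, 0.0]
ft_force: [-0.9, 0.1, -1.8]
grip_width: 0.461
grasp_force: 82.5
clock: 14.95
position: [0.5263, 0.1137, 0.3077]
ee_rot: [0.077, 0.997, 0.0, -0.0]
ft_force: [-0.4, -0.5, -1.6]
grip_width: 0.459
grasp_force: 82.5
fit th,s,l [-11.35  95.79  13.68] 409.3 yel [0, 1751] at27 1335.1019607843136
pos [0.5263 0.1136 0.3076] yang 81.17 t 15.05 F [ 0.62 -0.1  -2.53] grip 0.459 82.5
yaw 0.858
slide cm (current axes) [ 2.38 -1.75  0.77] tool z [-5.e-04  0.e+00 -1.e+00]
```

View pics/h1.png

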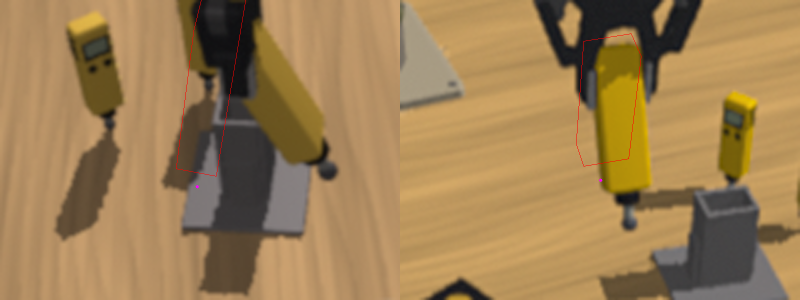

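Run:
```python
import fit
from fit import *
from scipy.optimize import least_squares
p=np.load("fit.npy");O,x,y,a=frame(np.radians(p[0]),p[1]/1e3,p[2]/1e3)
px={}
for n,c in(("side",(328,171)),("scene",(229,224))):
    u,v=proj(n,O).astype(int);px[n]=np.array([u-80,v-60])+np.array(c)/2.5
f=lambda q:np.concatenate([proj(n,q,k[n])-px[n] for n in px])
r=least_squares(f,O);G=T+M@[0,0,.049]
w=M.T@(r.x-G);print(px,r.x.round(4),r.fun.round(2),"ball rel G tool",w.round(4),"dist",np.linalg.norm(w),"th",np.degrees(np.arctan2(-w[0],w[2])))
for n in im:
    h=cv2.cvtColor(im[n],cv2.COLOR_BGR2HSV);c=proj(n,frame(np.radians(27),.06)[0]).astype(int);print(n,h[c[1]-2:c[1]+3:2,c[0]-2:c[0]+3:2].reshape(-1,3).tolist(), h[300,20])
```

```text
{'side': array([295.2, 204.4]), 'scene': array([333.6, 233.6])} [0.5776 0.1062 0.1484] [ 0.01  0.05  0.04 -0.05] ball rel G tool [-0.052   0.0006  0.1102] dist 0.12188540000594171 th 25.2436278429582
side [[21, 180, 109], [21, 177, 128], [21, 178, 145], [22, 179, 107], [21, 178, 112], [21, 178, 136], [22, 180, 106], [21, 179, 108], [22, 179, 117]] [ 16  52 151]
scene [[24, 241, 179], [24, 241, 181], [24, 241, 183], [24, 241, 178], [24, 241, 179], [24, 241, 181], [24, 241, 178], [24, 241, 179], [24, 241, 181]] [ 18 129 186]
```

```bash
sed -i 's/h\[...,1\]>190/h[...,1]>155/' fit.py; sed -i 's/range(18,37,3)/range(20,33,3)/' fit.py; python3 fit.py h2
```

```text
fit th,s,l [ 13.03  80.26 -15.84] 335.8 yel [1641, 1980] at27 497.2274509803922
```

```bash
python3 -m jog '[{"grip":1,"slide":[0,0,-0.8],"yaw":0.12},{"grip":1,"slide":[0,0,-0.8],"yaw":0.13},{"grip":1,"slide":[0,0,-0.8],"yaw":0.13},{"grip":1,"slide":[0,0,-0.8],"yaw":0.13},{"grip":1,"slide":[0,0,-0.8],"yaw":0.13},{"grip":1,"slide":[0,0,-0.8],"yaw":0.13},{"grip":1,"slide":[0,0,-0.8],"yaw":0.1},{"grip":1,"slide":[0,0,0],"yaw":0}]' 80;  python3 -m jog '[{"grip":1,"slide":[0,0,0],"yaw":0}]'; python3 at.py .485 -.092 .355 31
```

```text
clock: 16.05
position: [0.5265, 0.1127, 0.3649]
ee_rot: [0.491, 0.871, 0.001, 0.001]
ft_force: [0.8, 0.3, -1.3]
grip_width: 0.459
grasp_force: 82.4
clock: 16.15
position: [0.5262, 0.1126, 0.3637]
ee_rot: [0.489, 0.872, 0.0, -0.0]
ft_force: [0.2, 0.4, -1.9]
grip_width: 0.461
grasp_force: 82.4
pos [0.5262 0.1126 0.3637] yang 31.42 t 16.15 F [ 0.22  0.38 -1.95] grip 0.461 82.4
yaw 0.007
slide cm (current axes) [-15.31 -14.18   0.86] tool z [ 0.e+00  1.e-04 -1.e+00]
```

Move to hover, stopping about 2 cm further out for a look.

```bash
python3 -m jog '[{"grip":1,"slide":[-1,-1.2,0],"yaw":0.007},{"grip":1,"slide":[-2,-2.2,0],"yaw":0},{"grip":1,"slide":[-2.4,-2.2,0],"yaw":0},{"grip":1,"slide":[-2.4,-2.2,0],"yaw":0},{"grip":1,"slide":[-2.2,-2.2,0],"yaw":0},{"grip":1,"slide":[-2,-2.2,0],"yaw":0},{"grip":1,"slide":[-1.3,-1.4,0],"yaw":0},{"grip":1,"slide":[-0.8,-0.6,0],"yaw":0}]'; python3 -m jog '[{"grip":1,"slide":[0,0,0],"yaw":0},{"grip":1,"slide":[0,0,0],"yaw":0}]'; python3 at.py .485 -.092 .355 31
python3 - <<'E'
from h import *
o=manip.get_obs();M=R.from_quat(o["ee_rot"]).as_matrix();T=o["position"]
s=manip.camera("scene");d=manip.camera("side");w=manip.camera("wrist")
ball=T+M@[-.052,.0006,.1592];tip=T+M@[-.055,.0006,.1655]
print("tip",tip.round(4))
c=lambda im,x,y,w,h:cv2.resize(im[y:y+h,x:x+w],(400,300),interpolation=cv2.INTER_CUBIC)
o=[]
for n,im in(("scene",s),("side",d)):
    sp=proj(n,(.523,-.1543,.154));b=proj(n,ball);u,v=np.round(b*.5+sp*.5).astype(int)
    print(n,"ball",b.round(1),"spot",sp.round(1),"origin",u-40,v-30)
    cv2.imwrite("pics/raw_%s.png"%n,im);o.append(c(im,u-40,v-30,80,60))
k=K("wrist");print("wrist spot pred",proj("wrist",(.523,-.1543,.154),k),"ball",proj("wrist",ball,k))
cv2.imwrite("pics/i.png",np.vstack([np.hstack(o),np.hstack([c(w,0,0,640,480),c(s,180,160,160,120)])]))
E
```

```text
clock: 16.95
position: [0.4755, -0.0841, 0.3637]
ee_rot: [0.495, 0.869, 0.0, -0.0]
ft_force: [-0.4, 0.0, -2.2]
grip_width: 0.459
grasp_force: 82.4
clock: 17.15
position: [0.4768, -0.0806, 0.3637]
ee_rot: [0.493, 0.87, 0.0, -0.0]
ft_force: [-0.5, 0.4, -1.5]
grip_width: 0.461
grasp_force: 82.4
pos [ 0.4768 -0.0806  0.3637] yang 30.9 t 17.15 F [-0.5   0.43 -1.45] grip 0.461 82.4
yaw -0.002
slide cm (current axes) [-1.4   0.12  0.87] tool z [-2.e-04  4.e-04 -1.e+00]
tip [ 0.5055 -0.1274  0.1981]
scene ball [213.2 218.1] spot [204.4 247. ] origin 169 203
side ball [253.6 310.7] spot [272.1 347.6] origin 223 299
wrist spot pred [322.36907226 326.45153065] ball [320.77034428 319.30979624]
```

View pics/i.png

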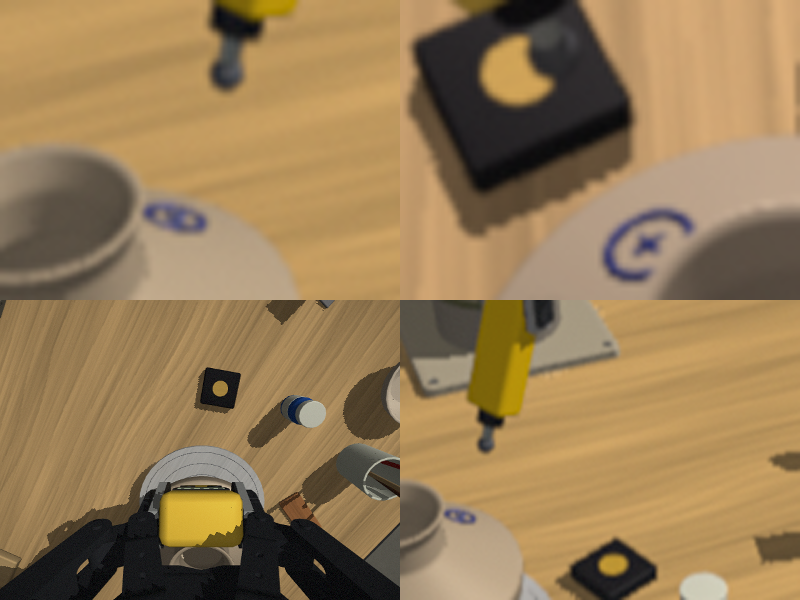

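Run:
```python
from h import *
from scipy.optimize import least_squares
def tri(px,z=None):
    f=lambda q:np.concatenate([proj(n,q)-px[n] for n in px]+([[ (q[2]-z)*1000]] if z else []))
    r=least_squares(f,[.5,-.14,.16]);return r.x,r.fun
o=manip.get_obs();M=R.from_quat(o["ee_rot"]).as_matrix();T=o["position"]
b,e=tri(dict(scene=(214.6,218.2),side=(253.4,308.2)));s,e2=tri(dict(scene=(204,246.4),side=(273,347.6)));s3,e3=tri(dict(scene=(204,246.4),side=(273,347.6)),.154)
print("ball",b.round(4),e.round(2),"pred",(T+M@[-.052,.0006,.1592]).round(4));print("spot",s.round(4),e2.round(2),s3.round(4),e3.round(2))
w=M.T@(b-T)-[0,0,.049];print("ball rel G",w.round(4),np.linalg.norm(w),np.degrees(np.arctan2(-w[0],w[2])))
for sp in(s,s3):
    c=sp-[.5565,-.2102,0];print(np.degrees(np.arctan2(c[1],c[0])),np.hypot(c[0],c[1]))
    th=np.radians(27);n=M@[np.sin(th),0,-np.cos(th)]
    d=sp-b; along=-d@n-.007; print("along",along,"lateral tool",(M.T@(d+n*(-(d@-n)) if 0 else M.T@(d-n*(d@n)))).round(4))
```

```text
ball [ 0.5039 -0.1215  0.2041] [ 0.35 -0.39  0.11  0.32] pred [ 0.5041 -0.1245  0.2045]
spot [ 0.5242 -0.1554  0.1563] [-0.18  0.18 -0.06 -0.16] [ 0.5237 -0.1547  0.1543] [ 0.25  0.73 -0.32  0.07  0.31]
ball rel G [-0.0492  0.002   0.1106] 0.12109258290749207 23.99350189302379
120.51417305562981 0.06365993283363572
along 0.05347251471145777 lateral tool [ 0.0062 -0.0104  0.0062]
120.52801438719929 0.06447924855746451
along 0.05489260936199248 lateral tool [ 0.0055 -0.0091  0.0054]
```

```bash
python3 -m jog '[{"grip":1,"slide":[-0.5,0.05,-0.25],"yaw":0},{"grip":1,"slide":[-0.45,0,-0.25],"yaw":0},{"grip":1,"slide":[-0.45,0,0.9],"yaw":0},{"grip":1,"slide":[-0.45,0,0.9],"yaw":0},{"grip":1,"slide":[-0.45,0,0.9],"yaw":0},{"grip":1,"slide":[-0.4,0,0.8],"yaw":0},{"grip":1,"slide":[-0.1,0,0.2],"yaw":0},{"grip":1,"slide":[0,0,0],"yaw":0}]'; python3 -m jog '[{"grip":1,"slide":[0,0,0],"yaw":0},{"grip":1,"slide":[0,0,0],"yaw":0}]'
python3 at.py .485 -.092 .355 31
python3 - <<'E'
from h import *
o=manip.get_obs();M=R.from_quat(o["ee_rot"]).as_matrix();T=o["position"]
s=manip.camera("scene");d=manip.camera("side")
ball=T+M@[-.0506,.0012,.1594]
c=lambda im,x,y,w,h:cv2.resize(im[y:y+h,x:x+w],(400,300),interpolation=cv2.INTER_CUBIC)
o=[]
for n,im in(("scene",s),("side",d)):
    b=proj(n,ball);u,v=np.round(b).astype(int)
    print(n,"ball",b.round(1),"origin",u-32,v-24);o.append(c(im,u-32,v-24,64,48))
cv2.imwrite("pics/j.png",np.vstack([np.hstack(o),np.hstack([c(s,120,130,160,120),c(d,180,240,160,120)])]))
E
```

```text
clock: 18.1
position: [0.4913, -0.1054, 0.3314]
ee_rot: [0.494, 0.87, -0.0, -0.0]
ft_force: [0.4, 0.8, -1.8]
grip_width: 0.457
grasp_force: 82.4
clock: 18.3
position: [0.4915, -0.1051, 0.3323]
ee_rot: [0.494, 0.87, 0.0, 0.0]
ft_force: [0.2, 0.2, -2.4]
grip_width: 0.459
grasp_force: 82.4
pos [ 0.4915 -0.1051  0.3323] yang 30.84 t 18.3 F [ 0.19  0.23 -2.36] grip 0.459 82.4
yaw -0.003
slide cm (current axes) [ 1.46  0.11 -2.27] tool z [ 7.e-04  2.e-04 -1.e+00]
scene ball [205.7 237.6] origin 174 214
side ball [267.6 337. ] origin 236 313
```

View pics/j.png

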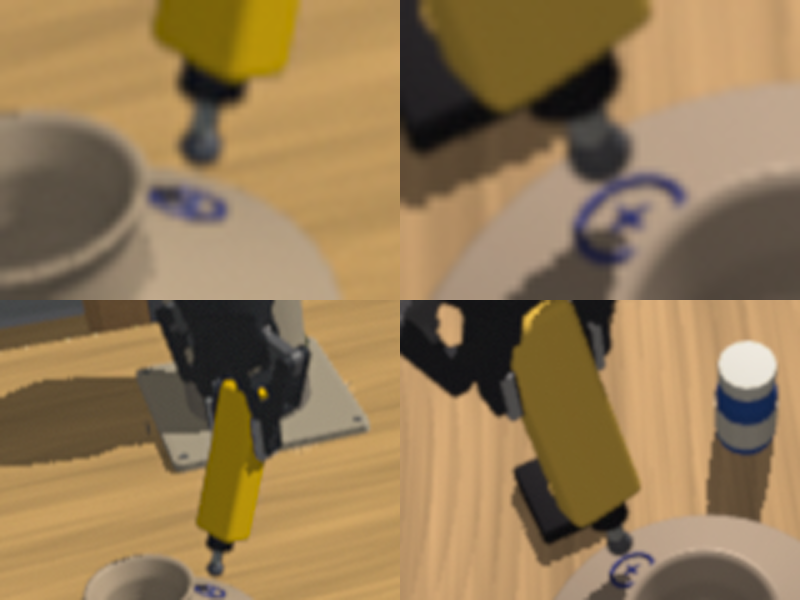

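Run:
```python
from h import *
from scipy.optimize import least_squares
def tri(px):
    f=lambda q:np.concatenate([proj(n,q)-px[n] for n in px]);r=least_squares(f,[.5,-.14,.16]);return r.x,r.fun
o=manip.get_obs();M=R.from_quat(o["ee_rot"]).as_matrix();T=o["position"]
b,e=tri(dict(scene=(206.2,237.5),side=(267.8,337.3)));s,e2=tri(dict(scene=(204.4,246.5),side=(273,347.9)))
d=M.T@(s-b);n=np.array([np.sin(np.radians(27)),0,-np.cos(np.radians(27))])
print(b.round(4),s.round(4),e.round(2),e2.round(2),"d tool mm",(d*1e3).round(1),"gap",-(d@n)-.007,"lat",(1e3*(d-n*(d@n))).round(1))
w=M.T@(b-T)-[0,0,.049];print("ball rel G",w.round(4),np.linalg.norm(w),np.degrees(np.arctan2(-w[0],w[2])))
for t in(21,24,27,30):
    th=np.radians(t);a=M@[np.sin(th),0,-np.cos(th)];x=-(M@[np.cos(th),0,np.sin(th)]);y=np.cross(a,x);O=b+a*.029
    for nm in("side","scene"):
        L=[]
        for i in(-1,1):
            for j in(-1,1):
                p=proj(nm,O+.013*i*x+.02*j*y);q=proj(nm,O+.013*i*x+.02*j*y+a*.08);L.append(((q-p)[0]/(q-p)[1]).round(3))
        print(t,nm,L)
```

```text
[ 0.5187 -0.1476  0.1723] [ 0.5241 -0.1551  0.1554] [-0.3   0.3  -0.09 -0.27] [-0.38  0.37 -0.12 -0.33] d tool mm [-9.1  0.8 17. ] gap 0.012254007022484997 lat [-0.4  0.8 -0.2]
ball rel G [-0.0504  0.0014  0.1109] 0.12185455262651614 24.449645225081447
21 side [np.float64(0.411), np.float64(0.36), np.float64(0.402), np.float64(0.349)]
21 scene [np.float64(-0.145), np.float64(-0.158), np.float64(-0.137), np.float64(-0.15)]
24 side [np.float64(0.43), np.float64(0.384), np.float64(0.423), np.float64(0.374)]
24 scene [np.float64(-0.185), np.float64(-0.196), np.float64(-0.178), np.float64(-0.19)]
27 side [np.float64(0.448), np.float64(0.406), np.float64(0.442), np.float64(0.398)]
27 scene [np.float64(-0.224), np.float64(-0.234), np.float64(-0.218), np.float64(-0.228)]
30 side [np.float64(0.465), np.float64(0.427), np.float64(0.459), np.float64(0.42)]
30 scene [np.float64(-0.262), np.float64(-0.271), np.float64(-0.258), np.float64(-0.266)]
```

Run:
```python
from h import *
from scipy.optimize import minimize
o=manip.get_obs();M=R.from_quat(o["ee_rot"]).as_matrix()
b=np.array([.5187,-.1476,.1723])
im={n:manip.camera(n) for n in("side","scene")};k={n:K(n) for n in im}
def fr(t,f):
    A=M@R.from_euler("yx",[t,f],degrees=True).as_matrix()  # t tilt in tool xz
    return A
yel={};
for n,a in im.items():
    h=cv2.cvtColor(a,cv2.COLOR_BGR2HSV);m=((h[...,0]>17)&(h[...,0]<34)&(h[...,1]>150)&(h[...,2]>40)).astype(np.uint8)
    nn,lab,st,ce=cv2.connectedComponentsWithStats(m);c=proj(n,b+np.array([-.12,.2,.4])*.1).astype(int)
    i=lab[c[1],c[0]];yel[n]=lab==i;print(n,c,i,st[i])
def hull(n,A,z0,z1,g=0,sh=(0,0)):
    P=[b+A@np.array([i*(.013+g),j*(.02+g),-z]) for i in(-1,1) for j in(-1,1) for z in(z0,z1)]
    return cv2.convexHull(np.round((np.array([proj(n,p,k[n]) for p in P])+sh)*16).astype(np.int32))
def cost(p,ns=("side","scene")):
    c=0
    for idx,n in enumerate(ns):
        B=np.zeros((480,640),np.uint8);W=B.copy();A=fr(-p[0],p[1])
        cv2.fillConvexPoly(B,hull(n,A,.029,.149,0,(p[2+2*idx],p[3+2*idx])),255,cv2.LINE_AA,4)
        cv2.fillConvexPoly(W,hull(n,fr(-25,0),.01,.085,.012),255,cv2.LINE_AA,4)
        c+=np.abs(B/255.-yel[n])[W>128].sum()
    return c
I=np.eye(6)*np.array([3,3,1,1,1,1])
for ns in(("side","scene"),("side",),("scene",)):
    x0=min(((cost((t,f,0,0,0,0),ns),t,f) for t in range(15,34,3) for f in(-4,0,4)));m=2+2*len(ns)
    x=np.array(list(x0[1:])+[0]*(m-2),float);r=minimize(cost,x,args=(ns,),method="Nelder-Mead",options=dict(initial_simplex=np.vstack([x,x+np.eye(m)*2]),maxiter=400));print(ns,r.x.round(2),r.fun.round(1))
print((fr(-27,0)@[0,0,-1]).round(3),"vs normal dir",M[:,0].round(3))
```

```text
side [255 309] 1 [ 224  239   52   92 2752]
scene [211 215] 1 [ 198  162   28   66 1151]
('side', 'scene') [32.98 -2.01  2.31 -1.43 -2.5  -1.62] 282.9
('side',) [33.02 -2.23  2.72 -1.35] 171.7
('scene',) [32.77 -4.5  -1.79 -1.05] 110.7
[-0.233  0.39   0.891] vs normal dir [-0.513  0.859 -0.   ]
```

Run:
```python
from h import *
o=manip.get_obs();M=R.from_quat(o["ee_rot"]).as_matrix();b=np.array([.5187,-.1476,.1723])
out=[]
for n,(u,v) in(("side",(205,230)),("scene",(165,155))):
    a=manip.camera(n);cv2.imwrite("pics/raw2_%s.png"%n,a);k=K(n)
    c=cv2.resize(a[v:v+120,u:u+80],(400,600),interpolation=cv2.INTER_CUBIC)
    for t,col in((21,(255,0,0)),(25,(0,0,255)),(29,(0,255,0))):
        A=M@R.from_euler("y",-t,degrees=True).as_matrix()
        P=np.array([proj(n,b+A@np.array([i*.013,j*.02,-z]),k) for i in(-1,1) for j in(-1,1) for z in(.029,.149)])
        cv2.polylines(c,[((cv2.convexHull(P.astype(np.float32)).reshape(-1,2)-[u,v]+.5)*5).astype(np.int32)],True,col,1)
    out.append(c)
cv2.imwrite("pics/k.png",np.hstack(out))
```

```text
(no output)
```

View pics/k.png

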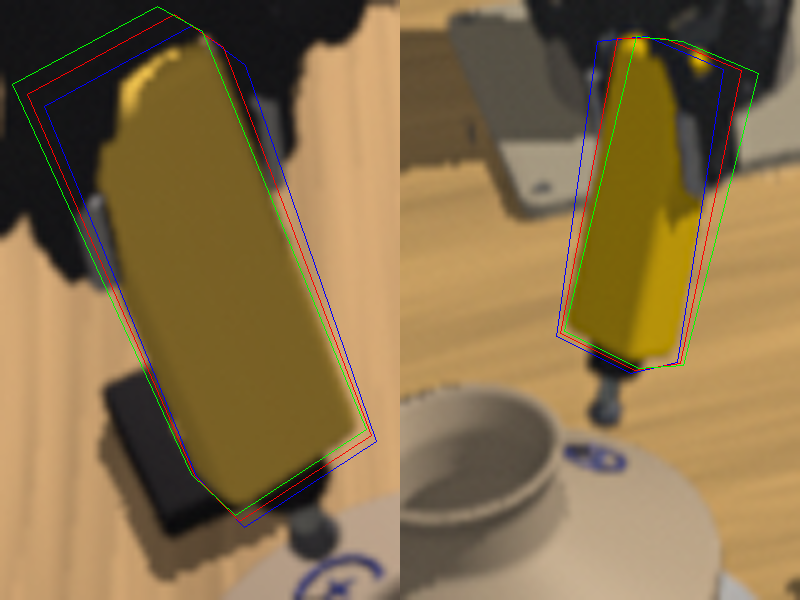

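Tilt is about 25–26° with the nose lined up on the ring and a gap of about 12 mm. I'll approach slowly.

```bash
cat > fm.py <<'E'
from h import *
import time
F=[];o=None
for i in range(8):
    manip.camera("scene");o=manip.get_obs();F.append(o["ft_force"])
M=R.from_quat(o["ee_rot"]).as_matrix();print("F tool",(M.T@np.mean(F,0)).round(2),"sd",np.std(F,0).round(2),o["position"].round(4),round(o["clock"],2))
E
python3 fm.py; python3 -m jog '[{"grip":1,"slide":[-0.2,0.05,0.4],"yaw":0},{"grip":1,"slide":[-0.15,0,0.3],"yaw":0},{"grip":1,"slide":[-0.1,0,0.2],"yaw":0},{"grip":1,"slide":[0,0,0],"yaw":0},{"grip":1,"slide":[0,0,0],"yaw":0}]'; python3 fm.py; python3 -m jog '[{"grip":1,"slide":[-0.05,0,0.1],"yaw":0},{"grip":1,"slide":[-0.05,0,0.1],"yaw":0},{"grip":1,"slide":[-0.05,0,0.1],"yaw":0},{"grip":1,"slide":[0,0,0],"yaw":0},{"grip":1,"slide":[0,0,0],"yaw":0}]'; python3 fm.py
```

```text
F tool [ 0.05 -0.16  1.51] sd [0.58 0.45 0.53] [ 0.4914 -0.1052  0.3319] 19.0
clock: 19.5
position: [0.4941, -0.1088, 0.3228]
ee_rot: [0.494, 0.87, -0.0, -0.0]
ft_force: [-0.1, -0.1, -1.9]
grip_width: 0.457
grasp_force: 82.4
F tool [-0.22 -0.2   1.9 ] sd [0.71 0.53 0.2 ] [ 0.4941 -0.1088  0.3229] 19.9
clock: 20.4
position: [0.4949, -0.1101, 0.3199]
ee_rot: [0.494, 0.87, 0.0, -0.0]
ft_force: [-0.5, 0.2, -0.5]
grip_width: 0.457
grasp_force: 82.4
F tool [ 1.02 -0.36  0.77] sd [0.5  0.66 0.32] [ 0.4949 -0.1101  0.3199] 20.8
```

```bash
python3 -m jog '[{"grip":1,"slide":[-0.05,0,0.1],"yaw":0},{"grip":1,"slide":[-0.05,0,0.1],"yaw":0},{"grip":1,"slide":[-0.05,0,0.1],"yaw":0},{"grip":1,"slide":[-0.03,0,0.06],"yaw":0},{"grip":1,"slide":[0,0,0],"yaw":0},{"grip":1,"slide":[0,0,0],"yaw":0},{"grip":1,"slide":[0,0,0],"yaw":0}]'; python3 fm.py
python3 - <<'E'
from h import *
for n,c,w in(("scene",(196,228),60),("side",(262,330),60)):
    a=manip.camera(n);h=cv2.cvtColor(a,cv2.COLOR_BGR2HSV)
    u,v=c;m=((h[...,0]>100)&(h[...,0]<135)&(h[...,1]>70));m[:, :u-40]=0;m[:,u+45:]=0;m[:v-20]=0;m[v+45:]=0
    ys,xs=np.where(m);print(n,len(xs),xs.min(),xs.max(),ys.min(),ys.max(),"jar",[(np.where(q["region"])[1].min(),np.where(q["region"])[1].max(),np.where(q["region"])[0].max()) for q in manip.masks_of("jar",n)[:1]])
E
```

```text
clock: 21.5
position: [0.4959, -0.1116, 0.3163]
ee_rot: [0.494, 0.87, 0.0, -0.0]
ft_force: [-0.4, 2.2, 1.9]
grip_width: 0.46
grasp_force: 82.4
F tool [ 1.53  0.19 -0.49] sd [0.42 0.56 0.52] [ 0.4958 -0.1116  0.3163] 21.9
scene 8 199 209 235 247 jar [(np.int64(132), np.int64(229), np.int64(317))]
side 20 264 280 342 354 jar [(np.int64(229), np.int64(371), np.int64(468))]
```

```bash
python3 -c "
from workcell import manip
print(manip.hand_in())"
```

```text
the job is handed in; nothing more can be done
None
```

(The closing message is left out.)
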